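# Scrub out the used beaker and nest it with the clean ones

### The arm

A 7-joint arm with a two-finger parallel gripper is mounted at the origin on the work surface. World frame = base frame: x ahead of the robot, y to its left, z up, the work surface at z = 0. Lengths are in m, angles in degrees, forces in N, time in s.
With the tool pointing down it reaches from about 0.4 to 0.875 m from the base axis. Payload 4.4 kg.
Tool frame: the origin (TCP) lies at the very end of the fingers, on their centre line; the grasp point (between the pads) lies 19 mm behind it; z points along the fingers, y is the line along which they close (so a half turn about z gives the same grasp; the last joint's range is limited). The gripper opens to 85 mm and grips with 20 to 120 N. Pads are 22 mm wide; open, the fingers measure 114 mm over their backs; the gripper's body (76 mm by 85 mm) begins 54 mm behind the grasp point. The pads swing forward as they close: fully open they stand 13 mm farther back than shut.
Start: joints at [61.031, 36.005, 2.206, 86.941, -1.547, 57.084, -1.146], TCP at [0.277, -0.588, 0.231] pointing down, gripper open.
Joint ranges: [-175.42, 175.42], [-21.48, 121.26], [-71.46, 75.88], [10.55, 141.38], [-63.04, 243.04], [13.31, 113.54], [-168.57, 168.57]. Speed limits (degrees/s): [147.25, 147.25, 180, 180, 180, 180, 180].

### API

Orientations are given as a 3x3 rotation matrix whose columns are the frame's x, y, z axes.
In Python, from station import robot gives the robot as it stands. Calls block until the motion is done:
- robot.goto(position, orientation): joint-space move of the TCP to a pose.
- robot.move_straight(position, ori=None, vel=0.15, max_force=None): straight line of the TCP; ori=None keeps the orientation; vel is the mean speed in m/s. With max_force (N) it stops when the force on the tool has changed by that much, and returns True; else False.
- robot.set_joints(angles): joint-space move.
- robot.grip(opening, squeeze=None): opening from 0.0 (shut) to 1.0 (fully open); squeeze is the grip in N (None keeps the last); returns when the fingers have stopped.
- robot.sleep(seconds).
- robot.inverse_kinematics(position, orientation): joint angles nearest the present ones, or None.
- robot.get_obs(): the state.
- robot.capture(name): name is "scene" or "top" or "wrist"; returns the picture (480x640x3 uint8, blue, green, red); there is no depth.
- robot.camera_model(name): a dict with "K" (3x3 intrinsics, pixels), "rvec" (rotation vector, rad) and "tvec" (3), from world to camera coordinates, as OpenCV has them. Camera axes: x right, y down, z forward; pixel columns grow to the right and rows downward; lengths in m; the calibration is good to about 2 mm. A picture is of the moment at which its call begins: read the wrist's pose just before it. camera_model takes no time and is no camera call; for the wrist camera it gives the pose at the moment of the call.
A pose or a line that the arm cannot do raises robot.IKError and nothing moves.
- robot.finish_job(): hands the job in; it is judged then, once.
Trained networks look in the newest picture that a camera, given by its name, has taken for a name from the list of things; names that differ only in an ending like _2 or _b are one class to them, and where a whole thing is asked for, a point or a joint stands for the part that bears it (a point fixed in the world has none). Each returns a list of dicts, best first, with "score" (0 to 1); they miss things now and then, are a little off and sometimes report something else, mostly with a low value. They report only what shows in the picture. A call takes as long as a camera call.
- robot.masks_of(name, camera): "pixels" (480x640 bool, what is visible of it) and "bbox" ([left, top, width, height] in pixels, round what is visible of it).
The state is a dict: "time_s": time; "q": joint angles; "dq": joint speeds; "effort": joint torques, N m; "position": TCP position; "orientation": TCP orientation; "force": force on the tool from outside, world axes, zero at the start; "wrist_torque": the same for the moment, N m; "finger_gap": opening from 0.0 (shut) to 1.0 (fully open); "grip_force": force on a finger pad.
Only numpy, scipy, OpenCV 4.12 (cv2) and the standard library are available. Lean on these libraries where they do the work, as an engineer would, in place of code of your own. Each camera call takes 0.05 s, during which the arm holds its last target. There are 200 camera calls.

### The job

Take the steel beaker off the balance and stand it in the rubber ring in the blue wash-up tray, then scrub it out there with the long bottle brush: three full strokes, each time right down to the bottom and well back up towards the rim. Hang the brush back in its pot, then nest the scrubbed beaker fully home and upright in the stack of clean beakers, setting it in rather than dropping it. Leave the stack standing where it is and everything else undisturbed.

Things in the scene. Friction and masses are not known exactly. Their poses are not given: they have to be found in the camera images.
- used_beaker: the used stacking beaker, polished steel, 100 mm tall, about 110 g, at the start on the balance pan; origin at the centre of its underside, z up its axis. Foot 37 mm diameter at the bottom, 40 mm at 27 mm up, then a tapered body; the top 22 mm (78 to 100 mm up) is a vertical rim band, 62 mm outside, 2.2 mm wall: grip that from above across the diameter, at any yaw
- used_floor (a point): centre of the used beaker's inner floor, 4 mm above its underside. The inside is 31 mm across at the floor, 34 mm at 24 mm above it, where a ledge opens to 40 mm, then 53 mm at 74 mm and 57.6 mm at the rim, 96 mm above the floor. A full stroke takes the brush tip from the floor (within 8 mm) to over half-way up (51 mm or more above the floor)
- stack_bottom: lowest of the two nested clean beakers (same shape as used_beaker) that stand on the bench; origin at the centre of its underside, z up
- stack_top: upper of the two nested clean beakers (same shape); origin at the centre of its underside. A beaker nested in another comes to rest with its foot on the inner ledge, its origin 28 mm above the other's; its rim band then ends 6 mm above the other's rim
- balance: white laboratory balance with a square steel pan, fixed, 300 x 200 mm; origin under its centre; the pan is 160 x 160 mm, centred 50 mm along its own +x, top 76 mm above the bench
- tray: blue wash-up tray, fixed, 260 x 200 mm, walls 22 mm high, floor 4 mm above the bench; origin under its centre
- ring_floor (a point): centre of the black rubber support ring's bore, at the tray floor on which the beaker's foot stands. The ring is fixed in the tray, 74 mm across and 24 mm high; its bore is a funnel, 49 mm diameter at the top and 41 mm at the floor
- brush: long bottle brush, 206 mm, about 90 g, hanging upright in its pot at the start; origin at the tip of the bristles, z up to the handle. White bristle head 77 mm long (soft bristles to 33 mm diameter that give way, stiff core of 24 mm diameter with rounded tip), wire stem, green guard disc of 48 mm diameter at 112 to 116 mm
- brush_grip (a point): the place to grip the brush from above, 178 mm above its tip, on the axis of the round green handle, which is 16 mm in diameter and runs from 116 to 206 mm above the tip
- brush_pot: white brush pot, fixed, 117 mm high, foot 90 mm diameter; origin at the centre of its underside. Open bore 36 mm diameter; the brush hangs in it by its guard disc on the flat rim (52 mm outside diameter), brush origin 5 mm above the bench
- detergent: small white bottle with a red cap in the tray, 34 mm diameter, 75 mm tall; leave alone; origin under its centre
- spatula: steel sample spoon lying in the tray, 150 mm long; leave alone
- media_bottle: glass bottle with a red cap, 80 mm diameter, 165 mm tall; leave alone; origin under its centre
- wash_bottle: white squeeze bottle with a green cap and a spout, 72 mm diameter, 190 mm tall; leave alone; origin under its centre
- flask: conical glass flask with a foil stopper, 84 mm diameter, 152 mm tall; leave alone; origin under its centre
- salt_jar: amber glass jar with a white cap, 54 mm diameter, 75 mm tall; leave alone; origin under its centre

How it is judged:
By the outcome, as a careful person would: the job done as asked, in the order asked, and still so for the second after the job is handed in, with the robot touching nothing.
It also fails if it takes over 70 s, if anything falls off the work surface, if the arm or the gripper's body presses on something with over 40 N, if the wrist force passes 120 N, or if a joint passes its speed limit or range.

## Working session

There is one attempt and no reset: what is moved stays moved. The work goes in short steps, each a Python script; the robot and the scene stay as the last script left them, time stands still between calls to the robot, and variables do not carry over. Pictures are saved under pics/ and viewed, at most 12 in all, crops included, and the job is handed in when it is done.

```bash
ls; mkdir -p pics; cat > h.py <<'E'
import numpy as np, cv2
from station import robot
def cam(n):
    m=robot.camera_model(n); R=cv2.Rodrigues(np.array(m["rvec"],float))[0]; return np.array(m["K"]),R,np.array(m["tvec"]).ravel()
def ray(n,uv,z,m=None):
    K,R,t=m or cam(n); d=R.T@np.linalg.inv(K)@np.array([uv[0],uv[1],1.]); c=-R.T@t; return c+d*(z-c[2])/d[2]
def proj(n,p,m=None):
    K,R,t=m or cam(n); q=K@(R@np.array(p,float)+t); return q[:2]/q[2]
E
python3 - <<'E'
from h import *
for n in("scene","top"):
    im=robot.capture(n); cv2.imwrite(f"pics/{n}0.png",im)
    K,R,t=cam(n); print(n,"cam at",-R.T@t,"axis",R[2])
    for o in "used_beaker stack_top stack_bottom balance tray ring_floor brush brush_pot detergent spatula media_bottle wash_bottle flask salt_jar".split():
        for d in robot.masks_of(o,n)[:2]: print(o,round(d["score"],2),d["bbox"])
print(robot.get_obs())
E
```

```text
pics
scene cam at [1.07851129 0.68080673 1.3030163 ] axis [-0.34236497 -0.46328712 -0.8174052 ]
used_beaker 0.7 [390.5, 296.6, 26.9, 36.5]
stack_top 0.74 [296.0, 154.3, 18.7, 21.4]
stack_bottom 0.6 [294.6, 166.2, 23.6, 27.8]
balance 0.81 [345.0, 265.8, 133.2, 128.5]
tray 0.89 [293.2, 192.8, 114.1, 92.3]
tray 0.42 [237.5, 116.3, 26.8, 45.6]
ring_floor 0.9 [295.6, 194.6, 108.6, 91.2]
ring_floor 0.55 [391.5, 296.0, 26.2, 33.5]
brush 0.76 [249.4, 156.5, 13.0, 31.8]
brush_pot 0.56 [244.0, 183.3, 32.6, 33.6]
detergent 0.73 [329.3, 243.3, 11.3, 24.3]
spatula 0.55 [310.3, 207.3, 48.9, 32.0]
spatula 0.26 [297.5, 158.7, 16.5, 13.7]
media_bottle 0.72 [243.1, 249.1, 30.2, 46.4]
wash_bottle 0.87 [237.8, 117.8, 25.0, 44.2]
wash_bottle 0.42 [296.0, 170.7, 21.3, 24.2]
flask 0.65 [284.5, 299.6, 29.2, 48.2]
salt_jar 0.88 [493.2, 355.5, 27.2, 26.2]
top cam at [0.3406677  0.05351275 1.44061089] axis [ 0.190884   -0.02173598 -0.98137192]
used_beaker 0.82 [199.0, 228.6, 25.8, 25.8]
used_beaker 0.42 [178.5, 203.3, 79.8, 120.0]
stack_top 0.76 [416.4, 280.9, 24.8, 26.9]
stack_bottom 0.61 [413.0, 294.5, 11.6,
[... 742 characters left out ...]
1456098 ]), 'dq': array([-0.09795217, -0.05067769,  0.0902493 ,  0.08625114, -0.02185354,
        0.04060174, -0.10127902]), 'effort': array([ 9.59955796e-04, -5.63259459e+01,  1.22562859e+00, -1.93777388e+01,
        1.08303069e-02,  1.64227076e-03, -1.61936845e-05]), 'position': array([ 0.27678455, -0.58813651,  0.2313148 ]), 'orientation': array([[ 9.04844036e-01,  4.25743194e-01,  5.54549734e-05],
       [ 4.25743193e-01, -9.04844038e-01,  2.82720965e-05],
       [ 6.22147547e-05, -1.97226047e-06, -9.99999998e-01]]), 'force': array([ 0.40069565,  0.52272111, -0.53435648]), 'wrist_torque': array([-0.00267742,  0.01368851, -0.02508504]), 'grip_force': 0.0, 'finger_gap': 0.9994668436700845}
```

```bash
python3 - <<'E'
from h import *
im=cv2.imread("pics/top0.png"); cv2.imwrite("pics/topc.png",cv2.resize(im[150:350,90:550],(800,348)))
im=cv2.imread("pics/scene0.png"); cv2.imwrite("pics/scenec.png",cv2.resize(im[100:400,220:540],(640,600)))
E
```

```text
(no output)
```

View pics/topc.png

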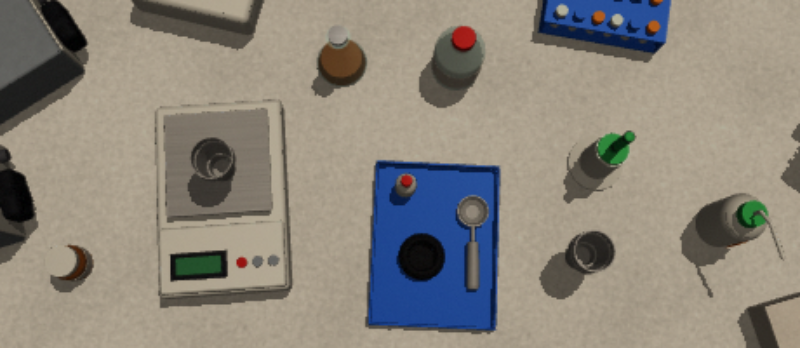

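View pics/scenec.png

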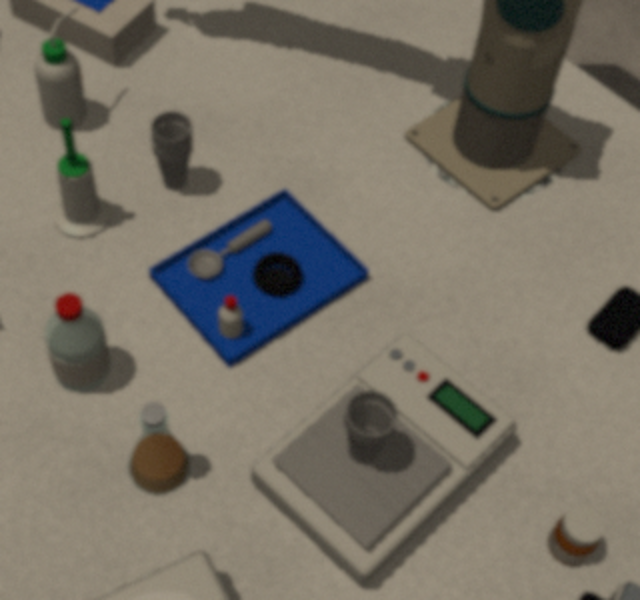

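The top view shows the used beaker at about (212,242) full-frame on the pan. The ring is at about (332,298), the stack at about (430,295), and the brush handle in its pot at about (442,236). The scene view agrees. Next I compute coarse positions from both cameras.

```bash
python3 - <<'E'
from h import *
np.set_printoptions(precision=4,suppress=True)
for n in("top",):
    print(cam(n)[0])
print("beaker rim",ray("top",(213,241),.176),"ring top",ray("top",(332,297.5),.028),"stack rim",ray("top",(431,293),.134))
print("guard",ray("top",(441.5,237),.119), "tip of handle",ray("top",(452,229),.211))
# scene checks
print("scene: beaker rim",ray("scene",(405.5,305),.176),"ring",ray("scene",(220+278/2,100+275/2),.028),"stack",ray("scene",(305.5,162),.134),"guard",ray("scene",(257,183),.119),"handle top",ray("scene",(253.5,160),.211))
for nm,p in dict(salt=(.25*0+90+67*.575,150+262*.575,.07),flask=(90+340*.575,150+37*.575,.15),media=(90+463*.575,150+38*.575,.165),wash=(90+752*.575,150+212*.575,.18),det=(90+406*.575,150+181*.575,.075)).items(): print(nm,ray("top",p[:2],p[2]))
m=robot.camera_model("wrist");o=robot.get_obs();K,R,t=cam("wrist");c=-R.T@t
print("wrist K",K,"cam in tool",o["orientation"].T@(c-o["position"]),"R",(R@o["orientation"]))
# ik checks
down=lambda a:np.array([[np.cos(a),np.sin(a),0],[np.sin(a),-np.cos(a),0],[0,0,-1]])
for nm,p in dict(b=ray("top",(213,241),.25),r=ray("top",(332,297.5),.4),s=ray("top",(431,293),.3),g=ray("top",(441.5,237),.4)).items():
  for a in range(0,180,30):
    for z in (p[2],):
      q=robot.inverse_kinematics([p[0],p[1],z],down(np.radians(a))); print(nm,a,q)
E
```

```text
[[515.2714   0.     323.4022]
 [  0.     515.2714 236.5462]
 [  0.       0.       1.    ]]
beaker rim [0.5666 0.2992 0.176 ] ring top [ 0.4466 -0.0058  0.028 ] stack rim [ 0.4573 -0.2531  0.134 ]
guard [ 0.6065 -0.2863  0.119 ] tip of handle [ 0.6088 -0.289   0.211 ]
scene: beaker rim [0.5665 0.3033 0.176 ] ring [0.4555 0.0051 0.028 ] stack [ 0.4564 -0.2509  0.134 ] guard [ 0.6104 -0.2828  0.119 ] handle top [ 0.6075 -0.2857  0.211 ]
salt [0.4199 0.529  0.07  ]
flask [0.7621 0.1285 0.15  ]
media [ 0.7621 -0.0552  0.165 ]
wash [ 0.5122 -0.4716  0.18  ]
det [0.5584 0.0219 0.075 ]
wrist K [[332.1351   0.     318.7   ]
 [  0.     332.1351 237.4529]
 [  0.       0.       1.    ]] cam in tool [ 0.0837 -0.0001 -0.1417] R [[-0.0005  1.     -0.0003]
 [-0.9461 -0.0006 -0.3239]
 [-0.3239  0.0001  0.9461]]
b 0 [ -24.9882   32.7054   -7.8617   90.1845    5.0297   57.456  -124.3263]
b 30 [-19.5206  33.3191 -16.863   90.0073  10.7969  58.2787 -99.4602]
b 60 [-13.2306  34.6894 -27.5497  89.8066  17.7174  59.8799 -75.5552]
b 90 [-10.5039  35.5517 -32.3722  89.7212  20.883   60.8492 -48.3151]
b 120 [ 
[... 696 characters left out ...]
60 [ 30.1741  18.6109 -10.2024 106.0098   3.9229  55.7164 -11.7172]
s 90 [ 35.9067  19.0886 -17.9501 105.8561   6.973   56.1188  14.9845]
s 120 [ 41.4327  19.8252 -25.5538 105.7108  10.0827  56.6825  41.6365]
s 150 [ 47.4423  21.008  -34.0811 105.5577  13.7707  57.5593  67.6762]
g 0 [ 15.0564  23.304    5.4418  82.0336  -2.2284  74.7673 -69.3577]
g 30 [ 19.2806  23.2528  -1.1467  81.901    0.469   74.8509 -41.8955]
g 60 [ 24.2561  23.4396  -8.9149  81.7443   3.6573  75.0983 -14.8753]
g 90 [ 29.169   23.8965 -16.6745  81.5902   6.895   75.5127  12.1211]
g 120 [ 33.9574  24.6339 -24.4156  81.442   10.2232  76.1105  39.0557]
g 150 [ 38.8579  25.7516 -32.6472  81.2933  13.9199  76.9813  65.6749]
```

```bash
cat >> h.py <<'E'
from scipy.optimize import least_squares
def down(a=90):
    a=np.radians(a); return np.array([[np.cos(a),np.sin(a),0],[np.sin(a),-np.cos(a),0],[0,0,-1]])
BEAK=[(0,.0185),(.027,.02),(.078,.031),(.1,.031)]
STACK=BEAK+[(.128-.022,.031),(.128,.031)]
BRUSH=[(.112,.024),(.116,.024),(.1165,.008),(.206,.008)]
RING=[(.004,.037),(.028,.037)]
th=np.linspace(0,2*np.pi,48,endpoint=False)
def box(m,xy,z0,prof):
    P=np.array([[xy[0]+r*np.cos(a),xy[1]+r*np.sin(a),z0+z] for z,r in prof for a in th])
    K,R,t=m; q=(P@R.T+t)@K.T; q=(q[:,:2]/q[:,2:]); h=cv2.convexHull(q.astype(np.float32)); M=cv2.moments(h)
    lo,hi=q.min(0),q.max(0); return np.r_[lo,hi,M["m10"]/M["m00"],M["m01"]/M["m00"]]
def mbox(mask,largest=True):
    mk=mask.astype(np.uint8)
    n,l,s,c=cv2.connectedComponentsWithStats(mk); i=1+s[1:,4].argmax(); x,y,w,h=s[i,:4]
    M=(l==i).astype(np.uint8); ct=cv2.findContours(M,0,2)[0]; hu=cv2.convexHull(max(ct,key=cv2.contourArea)); mm=cv2.moments(hu)
    return np.r_[x-.5,y-.5,x+w-.5,y+h-.5,mm["m10"]/mm["m00"],mm["m01"]/mm["m00"]]
def fit(obs,z0,prof,x0):
    f=lambda p:np.concatenate([(box(m,p,z0,prof)-b) for m,b in obs])
    r=least_squares(f,x0,loss="soft_l1",x_scale=.01,diff_step=1e-3); return r.x,r.fun.round(1)
E
python3 - <<'E'
from h import *
np.set_printoptions(precision=4,suppress=True)
p=robot.get_obs()["position"]; robot.move_straight([p[0],p[1],.33],vel=.3)
def look(pos,tag,items):
    robot.goto(pos,down(90)); m=cam("wrist"); im=robot.capture("wrist"); cv2.imwrite(f"pics/{tag}.png",im)
    for nm,z0,prof,x0 in items:
        if nm=="ring":
            mk=im.max(2)<38; u,v=proj(0,[*x0,.02],m); w=np.zeros(mk.shape,bool); w[max(0,int(v)-75):int(v)+75,max(0,int(u)-75):int(u)+75]=1; mk&=w
            b=mbox(mk); print(nm,fit([(m,b)],z0,prof,x0),b)
        else:
            for d in robot.masks_of(nm,"wrist")[:2]:
                b=mbox(d["pixels"]); print(nm,d["score"],fit([(m,b)],z0,prof,x0),b)
look([.53,-.25,.30],"w1",[("stack_top",.028,[(.078,.031),(.1,.031)],(.457,-.252)),("stack_bottom",0,STACK,(.457,-.252)),("brush",.005,BRUSH,(.608,-.286)),("brush_pot",0,[(0,.045),(.003,.045),(.117,.026)],(.608,-.286))])
look([.45,0,.20],"w2",[("ring",0,RING,(.45,0))])
look([.566,.300,.30],"w3",[("used_beaker",.076,BEAK,(.566,.30))])
print(robot.get_obs()["time_s"])
a=[cv2.imread(f"pics/w{i}.png") for i in(1,2,3)]
cv2.imwrite("pics/w123.png",cv2.resize(np.vstack([np.hstack(a[:2]),np.hstack([a[2],a[2]*0])]),(800,600)))
E
```

```text
stack_top 0.87 (array([ 0.4545, -0.255 ]), array([-0.1, -0.7,  0.2,  0.5, -0.1,  0.2])) [210.5    182.5    276.5    246.5    243.8862 214.1957]
stack_bottom 0.92 (array([ 0.4757, -0.2328]), array([ -9.4, -19.9,  17.6,  12.3,   0.1,   0.1])) [239.5    176.5    280.5    213.5    264.4013 191.1282]
brush 0.81 (array([ 0.6094, -0.2869]), array([-0.6, -1.2,  0.6,  0.9, -0.1,  0. ])) [373.5    222.5    432.5    293.5    403.9957 255.3076]
brush_pot 0.72 (array([ 0.602 , -0.2777]), array([-5.4, -7. ,  1.2,  2. , -0. ,  0. ])) [344.5    181.5    413.5    256.5    377.8699 215.7597]
ring (array([ 0.4485, -0.0036]), array([-3. , -3.4,  2.6,  2.4,  0. ,  0.2])) [280.5    178.5    350.5    249.5    315.3712 213.65  ]
used_beaker 0.92 (array([0.568 , 0.3053]), array([-0.4, -0.1,  0.4,  0.4, -0. , -0.2])) [283.5    178.5    357.5    254.5    320.4818 217.2682]
used_beaker 0.49 (array([0.4761, 0.0588]), array([-14.6, -47.9,   5.5,  36.2,   0.1,   0. ])) [220.5    411.5    261.5    426.5    240.9463 418.0791]
6.2917
```

View pics/w123.png

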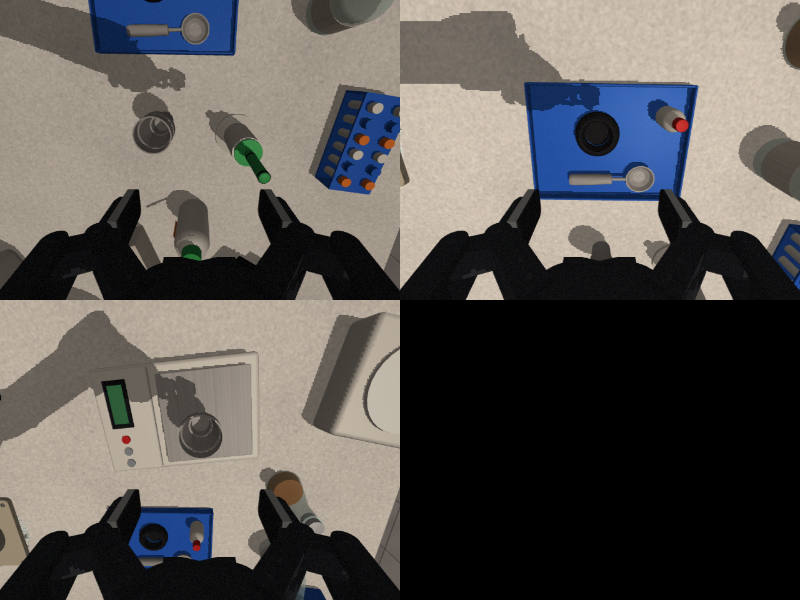

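Wrist views: the stack rim is at (305,265) full-resolution in frame 1, the ring is centred at (315,213) in frame 2 and the beaker at (320,217) in frame 3. All agree with the top camera to a few mm. Now I grasp the beaker.

```bash
python3 - <<'E'
from h import *
np.set_printoptions(precision=4,suppress=True)
B=[.568,.3053]
robot.goto([*B,.20],down(90)); m=cam("wrist"); im=robot.capture("wrist"); d=robot.masks_of("used_beaker","wrist")[0]
b=mbox(d["pixels"]); x,r=fit([(m,b)],.076,BEAK,B); print(d["score"],x,r)
if np.hypot(*(x-B))<.006: B=x
print("stop",robot.move_straight([*B,.153],vel=.08,max_force=8))
robot.grip(.0,40); o=robot.get_obs(); print(o["finger_gap"],o["grip_force"],o["position"],o["force"])
robot.move_straight([*B,.19],vel=.1)
o=robot.get_obs(); print(o["finger_gap"],o["grip_force"],o["force"],o["time_s"])
robot.move_straight([*B,.28],vel=.25)
m=cam("wrist");im=robot.capture("wrist"); cv2.imwrite("pics/w4.png",im)
o=robot.get_obs()
for d in robot.masks_of("used_beaker","wrist")[:1]:
    b=mbox(d["pixels"]); print(b,[fit([(m,b)],z,BEAK,B) for z in (o["position"][2]-.077,)],o["position"])
E
```

```text
0.67 [0.5679 0.3054] [-1.  -0.7  0.9  0.5  0.   0.1]
stop False
0.7289760513915289 44.15961340069771 [0.5684 0.3059 0.1542] [-1.8092 -0.8054  5.7584]
0.7310745172919559 43.88840228319168 [ 0.3075  0.8142 -1.3532] 8.4833
[245.5    224.5    391.5    390.5    318.3641 314.7029] [(array([0.5676, 0.305 ]), array([-0.4, -0.9,  0.3,  0.8,  0.1, -0. ]))] [0.5671 0.3046 0.2785]
```

View pics/w4.png

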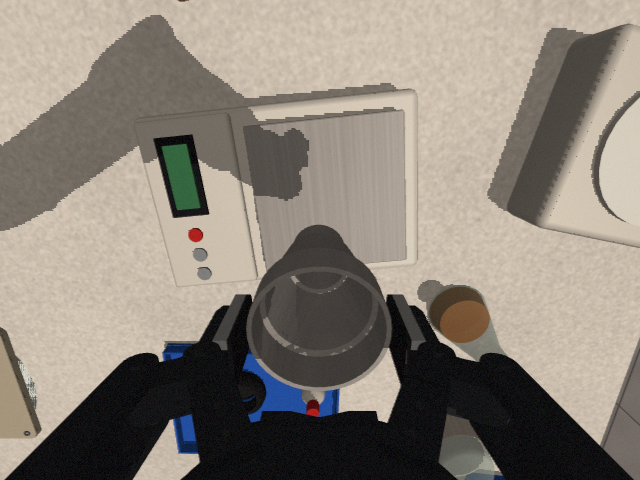

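The beaker is held upright and centred between the pads, with its rim at about (320,328). Next I place it in the ring.

```bash
python3 - <<'E'
from h import *
np.set_printoptions(precision=4,suppress=True)
G=np.array([.4485,-.0036])
robot.goto([*G,.22],down(90)); robot.move_straight([*G,.125],vel=.15)
s=robot.move_straight([*G,.079],vel=.05,max_force=6); o=robot.get_obs(); print(s,o["position"],o["force"],o["wrist_torque"])
if not s:
    s=robot.move_straight([*G,.074],vel=.02,max_force=5); o=robot.get_obs(); print(s,o["position"],o["force"])
cv2.imwrite("pics/w5.png",robot.capture("wrist")); cv2.imwrite("pics/s5.png",robot.capture("scene"))
print(o["time_s"])
a=np.hstack([cv2.resize(cv2.imread("pics/w5.png"),(400,300)),cv2.resize(cv2.imread("pics/s5.png")[170:320,250:450],(400,300))]); cv2.imwrite("pics/v5.png",a)
E
```

```text
True [ 0.448  -0.0037  0.0821] [-0.5912  0.2848  6.6898] [ 0.0051  0.1454 -0.0043]
11.95
```

View pics/v5.png

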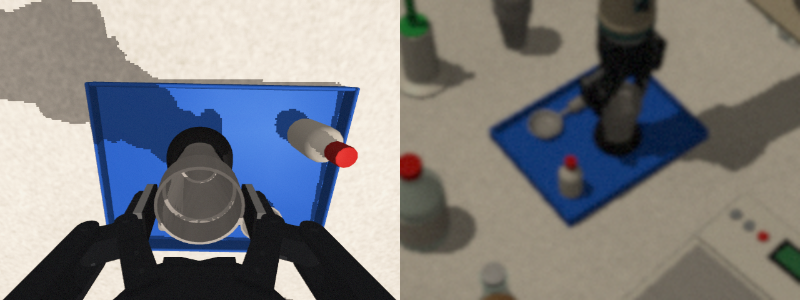

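The beaker's foot is in the ring and the height matches the tray floor (0.0821 − 0.078 ≈ 0.004). I release, measure the beaker, then grip the brush.

```bash
python3 - <<'E'
from h import *
np.set_printoptions(precision=4,suppress=True)
robot.grip(1.0); p=robot.get_obs()["position"]
robot.move_straight([p[0],p[1],.20],vel=.15)
m=cam("wrist"); robot.capture("wrist"); d=robot.masks_of("used_beaker","wrist")[0]
b=mbox(d["pixels"]); print("beaker",d["score"],fit([(m,b)],.004,BEAK,p[:2]), "rim only",fit([(m,b)],.004,[(.078,.031),(.1,.031)],p[:2]))
robot.move_straight([p[0],p[1],.30],vel=.3)
H=np.array([.6094,-.2869])
robot.goto([*H,.285],down(90)); m=cam("wrist"); im=robot.capture("wrist"); cv2.imwrite("pics/w6.png",im)
for d in robot.masks_of("brush","wrist")[:2]:
    b=mbox(d["pixels"]); print("brush",d["score"],fit([(m,b)],.005,BRUSH,H),b)
g=cv2.inRange(cv2.cvtColor(im,cv2.COLOR_BGR2HSV),(45,80,30),(85,255,255)); g[300:]=0
b=mbox(g>0); print("hsv",fit([(m,b)],.005,BRUSH,H),b)
print(robot.get_obs()["time_s"],proj(0,[*H,.211],m),proj(0,[*H,.121],m))
E
```

```text
beaker 0.94 (array([ 0.4478, -0.0044]), array([-0.1, -1. , -0.2,  0.8,  0.3, -0. ])) rim only (array([ 0.4478, -0.0035]), array([-0.1,  1.2, -0.2, -0.3,  0.3, -0.6]))
brush 0.85 (array([ 0.61 , -0.287]), array([-0.6, -0.7,  0.7,  0.5, -0. ,  0.1])) [294.5    194.5    343.5    264.5    319.0706 226.116 ]
hsv (array([ 0.6101, -0.2811]), array([-0.7, -6.9,  0.9, 11.7, -0.1, -0.2])) [294.5    194.5    343.5    245.5    319.1744 219.5719]
15.275 [318.2465 254.2491] [318.3782 219.3448]
```

View pics/w6.png

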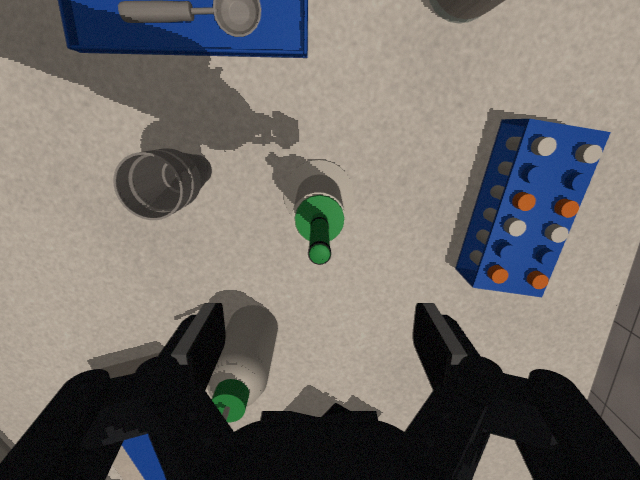

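The brush stands upright in its pot, guard at (319,219) and handle tip at (319,253). I grip it and lift.

```bash
python3 - <<'E'
from h import *
np.set_printoptions(precision=4,suppress=True)
H=np.array([.610,-.287])
print(robot.move_straight([*H,.164],vel=.12,max_force=8)); robot.grip(0,80); robot.sleep(.1)
o=robot.get_obs(); print(o["finger_gap"],o["grip_force"],o["position"],o["force"])
s=robot.move_straight([*H,.25],vel=.12,max_force=15)
o=robot.get_obs(); print(s,o["finger_gap"],o["position"],o["force"],o["wrist_torque"])
robot.move_straight([*H,.34],vel=.25)
m=cam("wrist"); im=robot.capture("wrist"); cv2.imwrite("pics/w7.png",im)
d=robot.masks_of("brush","wrist")
print([(x["score"],x["bbox"]) for x in d[:2]])
p=robot.get_obs()["position"]; z=p[2]-.159
print("pred guard ctr",proj(0,[p[0],p[1],z+.116],m),"tip",proj(0,[p[0],p[1],z],m),robot.get_obs()["time_s"])
cv2.imwrite("pics/w7c.png",im[100:420,140:500])
E
```

```text
False
0.16426318559163858 77.89880275726318 [ 0.6102 -0.2871  0.1643] [-0.0185  0.8574  1.6648]
False 0.16694159213323104 [ 0.6093 -0.2868  0.249 ] [ 0.4193  0.1647 -1.8943] [0.0546 0.0323 0.0095]
[(0.85, [279.2, 201.0, 79.8, 189.3])]
pred guard ctr [317.2328 267.7748] tip [317.7839 217.2926] 18.6583
```

View pics/w7c.png

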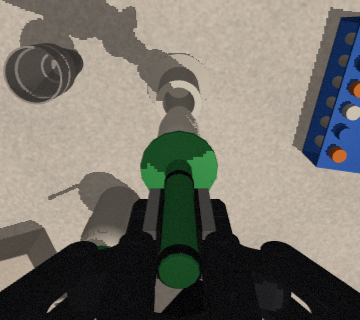

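```bash
cat >> h.py <<'E'
FULL=[(0,.006),(.003,.011),(.009,.0155),(.0165,.0165),(.077,.0165),(.112,.024),(.116,.024)]
def brush_tilt(mask,m,p,dz=.159):
    """compare visible guard+head silhouette with model held at p; params: offset xy at grip, tilt xy"""
    g=[p[0],p[1],p[2]+.019]
    def f(v):
        ax=np.array([v[2],v[3],1.]); ax/=np.linalg.norm(ax); P=[]
        for z,r in FULL:
            c=np.array([g[0]+v[0],g[1]+v[1],g[2]])-ax*(.178-z)
            P+= [c+[r*np.cos(a),r*np.sin(a),0] for a in th]
        K,R,t=m; q=(np.array(P)@R.T+t)@K.T; q=q[:,:2]/q[:,2:]
        h=q[:5*48]; gd=q[5*48:]
        return np.r_[h[:,1].min(),gd[:,0].min(),gd[:,0].max(),(h[:48*4,0].min()+h[:48*4,0].max())/2]
    return f
E
python3 - <<'E'
from h import *
np.set_printoptions(precision=4,suppress=True)
m=cam("wrist"); p=robot.get_obs()["position"]; im=robot.capture("wrist")
mk=robot.masks_of("brush","wrist")[0]["pixels"]
f=brush_tilt(mk,m,p); print("pred top,guard l,r, headcx",f([0,0,0,0]),"d(dy 1mm)",f([0,.001,0,0])-f([0]*4),"d(tilty .02)",f([0,0,0,.02])-f([0]*4))
for r in range(196,400,8):
    c=np.where(mk[r])[0]
    if len(c): print(r,c.min(),c.max(),end=" | ")
# guard: green upper edge
g=cv2.inRange(cv2.cvtColor(im,cv2.COLOR_BGR2HSV),(45,80,30),(85,255,255)); g[:150]=0
ys,xs=np.where(g[150:300,260:380]); print("\nguard green top row",ys.min()+150,"x",xs.min()+260,xs.max()+260)
K,R,t=m; z=p[2]-.159
for h in(.112,.116): 
    q=[proj(0,[p[0]+.024*np.cos(a),p[1]+.024*np.sin(a),z+h],m) for a in th]; print("pred guard top",min(x[1] for x in q),min(x[0] for x in q),max(x[0] for x in q))
E
```

```text
pred top,guard l,r, headcx [204.2371 279.2754 358.2309 319.1034] d(dy 1mm) [-1.0914 -0.0638  0.0627  0.    ] d(tilty .02) [ 3.6796  0.0764 -0.0752 -0.0001]
212 308 330 | 220 302 335 | 228 299 338 | 236 297 339 | 244 289 348 | 252 283 353 | 260 280 356 | 268 280 357 | 276 281 356 | 284 285 353 | 292 304 333 | 300 304 333 | 308 304 333 | 316 303 334 | 324 302 335 | 332 302 335 | 340 301 336 | 348 301 337 | 356 298 339 | 364 296 341 | 372 296 341 | 380 300 337 | 388 314 322 | 
guard green top row 231 x 281 357
pred guard top 229.71421754735914 280.0223762275316 357.52470801294805
pred guard top 231.77229619975606 279.275423430151 358.2308509262866
```

The silhouette matches an upright brush to within 1 mm. Now I scrub, watching forces.

```bash
python3 - <<'E'
from h import *
np.set_printoptions(precision=4,suppress=True)
C=np.array([.448,-.004]); T=lambda h:.008+h+.159
def st(k): o=robot.get_obs(); print(k,o["position"],"h",round(o["position"][2]-T(0),4),o["force"],round(o["finger_gap"],3),round(o["time_s"],2))
robot.goto([*C,.35],down(90)); robot.move_straight([*C,T(.075)],vel=.2); st("above")
for i in range(3):
    s=robot.move_straight([*C,T(.003)],vel=.08,max_force=20); st(f"down {s}")
    if s: break
    robot.move_straight([*C,T(.066)],vel=.08); st("up")
    if i==0:
        m=cam("scene");im=robot.capture("scene"); cv2.imwrite("pics/s8.png",im)
        for d in robot.masks_of("used_beaker","scene")[:1]: print(d["score"],d["bbox"],box(m,C,.004,BEAK))
E
```

```text
above [ 0.449  -0.0043  0.2424] h 0.0754 [-0.3973  0.0354 -1.4816] 0.163 20.68
down False [ 0.4484 -0.0039  0.1704] h 0.0034 [-0.1633 -0.3405 -0.8447] 0.161 21.73
up [ 0.4476 -0.0041  0.2327] h 0.0657 [-0.7199  0.418  -0.535 ] 0.164 22.67
0.64 [349.6, 215.1, 22.0, 26.7] [348.8924 209.8077 371.0626 244.0928 359.5978 225.6146]
down False [ 0.4484 -0.0039  0.1703] h 0.0033 [ 0.087   0.1843 -0.6385] 0.171 23.7
up [ 0.4476 -0.0041  0.2327] h 0.0657 [-0.5678 -0.4959 -1.1703] 0.165 24.63
down False [ 0.4483 -0.0039  0.1703] h 0.0033 [ 0.0465 -0.0809 -1.8382] 0.163 25.57
up [ 0.4476 -0.0041  0.2327] h 0.0657 [ 1.3006 -0.3439 -1.2399] 0.164 26.5
```

```bash
python3 - <<'E'
from h import *
np.set_printoptions(precision=4,suppress=True)
C=np.array([.448,-.004])
robot.move_straight([*C,.35],vel=.25)
m=cam("wrist"); p=robot.get_obs()["position"]; im=robot.capture("wrist"); cv2.imwrite("pics/w9.png",im)
d=robot.masks_of("brush","wrist")[0]; mk=d["pixels"]; print("brush bbox",d["bbox"])
f=brush_tilt(mk,m,p); print("pred top,guard l,r, headcx",f([0,0,0,0]))
g=cv2.inRange(cv2.cvtColor(im,cv2.COLOR_BGR2HSV),(45,80,30),(85,255,255)); ys,xs=np.where(g[150:300,260:380]>0); print("guard green top",ys.min()+150,xs.min()+260,xs.max()+260,"pred 231.8")
for c in ("top",):
    mm=cam(c); ii=robot.capture(c); cv2.imwrite("pics/t9.png",ii)
mb=robot.masks_of("used_beaker","wrist")
print([(x["score"],x["bbox"]) for x in mb[:2]],box(m,C,.004,BEAK),robot.get_obs()["time_s"])
cv2.imwrite("pics/w9c.png",im[80:420,140:500])
E
```

```text
brush bbox [280.9, 202.1, 81.3, 188.5]
pred top,guard l,r, headcx [203.9855 279.1934 358.1556 318.8894]
guard green top 231 281 357 pred 231.8
[(0.92, [294.3, 172.4, 55.1, 45.0]), (0.45, [525.0, 46.5, 115.0, 67.6])] [293.5131 169.3511 345.953  223.4834 319.7283 196.5999] 27.3167
```

View pics/w9c.png

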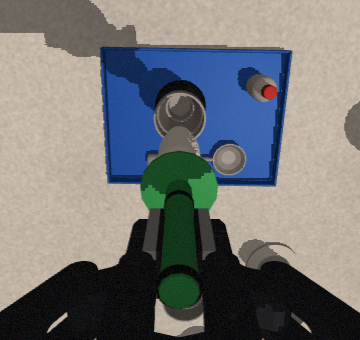

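The brush hasn't slipped, and the beaker still stands in the ring. Next I hang the brush back.

```bash
python3 - <<'E'
from h import *
np.set_printoptions(precision=4,suppress=True)
H=np.array([.610,-.287])
robot.goto([*H,.34],down(90)); robot.move_straight([*H,.29],vel=.15)
s=robot.move_straight([*H,.180],vel=.12,max_force=10); o=robot.get_obs(); print(s,o["position"],o["force"])
if not s:
    s=robot.move_straight([*H,.163],vel=.03,max_force=5); o=robot.get_obs(); print(s,o["position"],o["force"],o["wrist_torque"])
    if o["position"][2]<.169:
        robot.grip(1.0); robot.move_straight([*H,.285],vel=.2)
        m=cam("wrist"); im=robot.capture("wrist"); cv2.imwrite("pics/w10.png",im)
        for d in robot.masks_of("brush","wrist")[:1]:
            b=mbox(d["pixels"]); print("brush",d["score"],fit([(m,b)],.005,BRUSH,H),b)
        # stack: direct look
        S=np.array([.4545,-.255]); robot.goto([*S,.27],down(90)); m=cam("wrist"); im=robot.capture("wrist"); cv2.imwrite("pics/w11.png",im)
        for nm,z0,pr in(("stack_top",.028,[(.078,.031),(.1,.031)]),("stack_top",.028,BEAK)):
            d=robot.masks_of(nm,"wrist")[0]; b=mbox(d["pixels"]); print(nm,d["score"],fit([(m,b)],z0,pr,S),b)
        m2=np.zeros((480,640),bool)
        for nm in("stack_top","stack_bottom"): 
            d=robot.masks_of(nm,"wrist"); print(nm,[(x["score"],x["bbox"]) for x in d[:2]]); m2|=d[0]["pixels"]
        print("both",fit([(m,mbox(m2))],0,STACK,S))
print(robot.get_obs()["time_s"])
a=np.hstack([cv2.resize(cv2.imread(f"pics/w{i}.png"),(400,300)) for i in(10,11)]); cv2.imwrite("pics/v10.png",a)
E
```

```text
False [ 0.6107 -0.2873  0.181 ] [ 0.0712 -0.6867 -1.1366]
True [ 0.6097 -0.2869  0.1643] [-1.4445  0.2939  4.6631] [0.0494 0.0475 0.0001]
brush 0.81 (array([ 0.6095, -0.2866]), array([-0.3, -1.3,  0.3,  1.6, -0. , -0.2])) [294.5    192.5    344.5    260.5    319.5188 223.7498]
stack_top 0.68 (array([ 0.4544, -0.2549]), array([-0.4,  0.3,  0.3, -0.3,  0.1, -0. ])) [283.5    183.5    352.5    255.5    317.8613 219.8365]
stack_top 0.68 (array([ 0.4544, -0.2552]), array([-0.4, -0.2,  0.3,  0. ,  0.1,  0.2])) [283.5    183.5    352.5    255.5    317.8613 219.8365]
stack_top [(0.68, [284.7, 184.7, 68.3, 70.4])]
stack_bottom [(0.75, [290.9, 179.9, 52.2, 12.1])]
both (array([ 0.4544, -0.2552]), array([-0.4, -0.2,  0.3, -0. ,  0.1,  0.3]))
33.1083
```

View pics/v10.png

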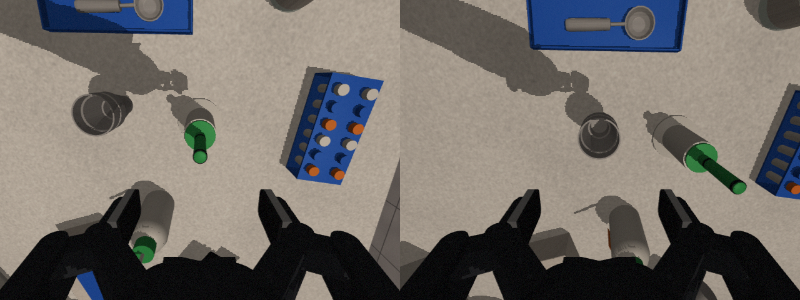

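The brush hangs in its pot with the guard back at the same place, and the stack is centred at (0.4544, −0.2551). I fetch the beaker.

```bash
python3 - <<'E'
from h import *
np.set_printoptions(precision=4,suppress=True)
B=np.array([.448,-.004]); S=np.array([.4544,-.2551])
robot.goto([*B,.19],down(90)); m=cam("wrist"); robot.capture("wrist"); d=robot.masks_of("used_beaker","wrist")[0]
b=mbox(d["pixels"]); x,r=fit([(m,b)],.004,[(.078,.031),(.1,.031)],B); x2,_=fit([(m,b)],.004,BEAK,B); print(d["score"],x,x2,r)
B=np.array([x[0],(x[1]+x2[1])/2]) if np.hypot(*(x-B))<.005 else B
print(robot.move_straight([*B,.082],vel=.1,max_force=8)); robot.grip(0,40); robot.sleep(.1)
o=robot.get_obs(); print(o["finger_gap"],o["position"],o["force"]); z0=o["position"][2]-.004
robot.move_straight([*B,.12],vel=.06); robot.move_straight([*B,.27],vel=.2)
m=cam("wrist"); p=robot.get_obs()["position"]; im=robot.capture("wrist"); d=robot.masks_of("used_beaker","wrist")[0]
b=mbox(d["pixels"]); x,r=fit([(m,b)],p[2]-z0,BEAK,p[:2]); off=x-p[:2]; print("in hand offset",off,r,"z0",z0,p)
off=np.clip(off,-.003,.003)
robot.goto([*(S-off),.30],down(90)); robot.move_straight([*(S-off),.225],vel=.15)
m=cam("wrist"); p=robot.get_obs()["position"]; im=robot.capture("wrist"); cv2.imwrite("pics/w12.png",im)
for nm in("stack_top","used_beaker"): print(nm,[(x["score"],x["bbox"]) for x in robot.masks_of(nm,"wrist")[:2]])
print("pred stack",box(m,S,.0,STACK),"pos",p,robot.get_obs()["time_s"])
E
```

```text
0.71 [ 0.4472 -0.0036] [ 0.4472 -0.0047] [ 0.2  2.1  0.1 -1.5 -0.3 -0.1]
False
0.731920174540931 [ 0.4475 -0.0042  0.083 ] [-0.5915  0.0181  8.1324]
in hand offset [-0.0002  0.0006] [ 0.2 -0.1  0.2  0.2 -0.5 -0.1] z0 0.07897882821103834 [ 0.4463 -0.0042  0.269 ]
stack_top [(0.68, [279.0, 192.9, 81.9, 62.5])]
used_beaker [(0.61, [245.4, 224.7, 146.8, 164.6])]
pred stack [276.3644 185.8988 357.5896 276.659  317.0352 232.9255] pos [ 0.4555 -0.2549  0.2255] 39.5
```

View pics/w12.png

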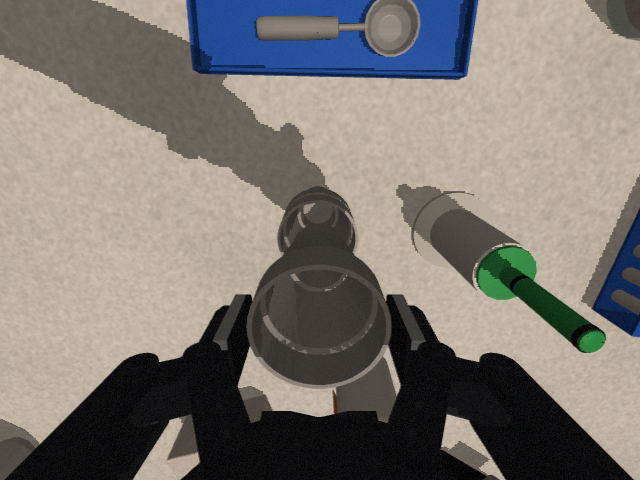

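The beaker hangs above the stack, its foot at about (318,215) over the stack rim centred at (320,230), which matches the tilted view. I lower it in with a force guard.

```bash
python3 - <<'E'
from h import *
np.set_printoptions(precision=4,suppress=True)
S=np.array([.4546,-.2557])
robot.sleep(.2); print(robot.get_obs()["position"])
def st(k,s): o=robot.get_obs(); print(k,s,o["position"],o["force"],o["wrist_torque"],round(o["finger_gap"],4),round(o["time_s"],2)); return o
for z,v in((.18,.08),(.15,.05),(.137,.03),(.132,.015)):
    s=robot.move_straight([*S,z],vel=v,max_force=4); o=st(z,s)
    if s: break
cv2.imwrite("pics/w13.png",robot.capture("wrist"))
E
```

```text
[ 0.4549 -0.2559  0.2256]
0.18 False [ 0.4549 -0.2558  0.1802] [ 0.4598 -0.8069 -1.0566] [ 0.0604 -0.0164  0.0143] 0.7328 40.41
0.15 False [ 0.4547 -0.2557  0.15  ] [-0.2165  0.5485 -1.4617] [-0.0038  0.0068  0.0313] 0.7386 41.16
0.137 False [ 0.4546 -0.2557  0.1368] [-0.2479  0.5421 -1.1795] [ 0.0212 -0.029  -0.0124] 0.7341 41.74
0.132 True [ 0.455  -0.2558  0.135 ] [-0.3696  0.4646  4.19  ] [0.1288 0.0936 0.0714] 0.7275 42.01
```

It makes contact at exactly the nested height (0.135). I release, retreat and verify.

```bash
python3 - <<'E'
from h import *
np.set_printoptions(precision=4,suppress=True)
p=robot.get_obs()["position"]; robot.sleep(.2); robot.grip(1.0); robot.sleep(.2)
robot.move_straight([p[0],p[1],.155],vel=.05); robot.move_straight([p[0],p[1],.29],vel=.2)
m=cam("wrist"); im=robot.capture("wrist"); cv2.imwrite("pics/w14.png",im)
d=robot.masks_of("used_beaker","wrist")[0]; b=mbox(d["pixels"]); R=[(.078,.031),(.1,.031)]
for z in(.056,.062): print(z,d["score"],fit([(m,b)],z,R,p[:2]),b)
d=robot.masks_of("brush","wrist")
if d: print("brush",fit([(m,mbox(d[0]["pixels"]))],.005,BRUSH,(.61,-.287)))
robot.goto([.45,0,.35],down(90))
for n in("scene","top"):
    mm=cam(n); ii=robot.capture(n); cv2.imwrite(f"pics/{n}F.png",ii)
print(robot.get_obs()["time_s"])
a=cv2.resize(im,(400,300)); c=cv2.resize(cv2.imread("pics/sceneF.png")[110:260,220:420],(400,300)); cv2.imwrite("pics/v14.png",np.hstack([a,c]))
E
```

```text
0.056 0.67 (array([ 0.4547, -0.2556]), array([ 0.2, -0.2, -0.1,  0.2, -0.1,  0. ])) [283.5    186.5    355.5    259.5    319.6939 223.2811]
0.062 0.67 (array([ 0.4547, -0.2539]), array([-0.6, -1. ,  0.8,  1. , -0.1,  0.1])) [283.5    186.5    355.5    259.5    319.6939 223.2811]
brush (array([ 0.6088, -0.287 ]), array([-1.6, -1.3,  1.4,  1.2, -0.2, -0.1]))
45.4917
```

View pics/v14.png

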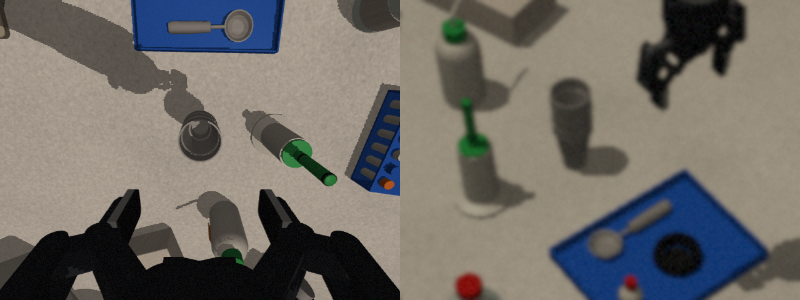

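The stack of three stands upright, its rim at about (319,223) in the wrist frame and fitting the nested height best. The brush is in its pot and the ring is empty. I hand the job in.

```bash
python3 -c "
from station import robot
print(robot.finish_job())"
```

```text
the job is handed in; nothing more can be done
None
```

Job handed in at about 45 s: the beaker was scrubbed with three strokes in the ring (tip about 3 mm to 66 mm above the floor), the brush was hung back in its pot, and the beaker was set fully home and upright in the stack, which stayed where it was; no verdict was returned.

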